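# Chilling stone held over the steel cup with tongs

### The job

A drink is about to be poured beside the turntable. Pick up the kitchen tongs, take the round chilling stone off the bamboo board with them without letting the gripper itself touch the stone, and finish while holding it still in the tongs a few centimetres above the middle of the steel cup's mouth, ready to go in. Leave the cube-shaped stone, the cup and everything else where they stand.

Things in the scene. Friction and masses are not known exactly. Their poses are not given: they have to be found in the camera images.
- tongs: Plain steel kitchen tongs, 210 mm long, 95 g, lying on edge, jaws away from the robot: two flat arms on one upright pin, sprung apart. Origin: midway between the open handles, 110 mm ahead of the pin, level with the jaws' lower edges; z up along the pin; x from the pin along the middle of the open arms; y to the left arm. Fixed to the left arm: squeezed, the middle turns about the pin, by half the angle squeezed.
- tongs_grip (a point): Good place to take the tongs, by their balance point: midway between the open handles, 110 mm ahead of the pin, 14 mm up. Handles: steel strips 24 mm high (2 to 26 mm up), 32 to 170 mm ahead of the pin; here 54 mm over their outsides when sprung open, 38 mm and parallel when closed on a 30 mm item. At half way, 48 mm, the jaws are about 47 mm apart. Fixed to the left arm.
- jaw_left (a point): Middle of the flat inner face of the left jaw (left seen from the pin), 190 mm ahead of the pin, 14 mm up. Jaw faces are 28 mm high (0 to 28 mm up) and 38 mm long, 168 to 206 mm ahead of the pin, jaws 4 mm thick with a 2 mm lip turned in at the end; 58 mm between the faces when sprung open.
- jaw_right (a point): Middle of the flat inner face of the right jaw, 190 mm ahead of the pin, 14 mm up. The item belongs halfway between jaw_left and jaw_right. The jaws close 1.7 times as fast as the handles at tongs_grip. The spring resists there with 3 N when fully open and 6 N when closed on a 30 mm item, and opens the tongs again when the grip eases.
- stone: The round chilling stone: a grey soapstone disc, upright cylinder 30 mm across and 26 mm high, about 50 g (its weight varies), loose, standing on the bamboo board. Origin: centre of its underside.
- stone_center (a point): Centre of the round stone, 13 mm above its underside.
- cube_stone: A cube-shaped chilling stone of the same grey soapstone, 26 mm along each edge, loose on the same board about 84 mm from the round one; not to be disturbed. Origin: centre of its underside.
- board: Bamboo board, a flat slab 90 x 170 x 10 mm without a rim, which does not move; it carries the two stones, one near each end. Origin: centre of its underside; y along the long side, z up; top 10 mm up.
- cup: Stainless steel drinking cup, round, 84 mm across the rim, 85 mm high, wall 3 mm, 160 g, empty and loose, standing on a bamboo coaster 100 x 100 x 10 mm. Origin: centre of its underside.
- cup_rim (a point): Centre of the mouth of the steel cup, at the height of its rim (95 mm above the white top); z up.
- tumbler: Bystander: clear glass tumbler, 72 mm across, 88 mm high, near the back. Origin: centre of its underside.
- adapter: Bystander: yellow plastic 45 adapter, a low dome 38 mm across, 14 mm high, near the back. Origin: centre of its underside.
- cleaner: Bystander: small amber bottle of stylus cleaner, 34 mm across, 85 mm high, near the back. Origin: centre of its underside.
- record_brush: Bystander: wooden record brush 30 x 95 x 24 mm, on the robot's left near its base. Origin: centre of its underside.
- remote: Bystander: black remote control 40 x 150 x 16 mm, on the robot's right near its base. Origin: centre of its underside.

How it is judged:
By the outcome, as a careful person would: the job done as asked, in the order asked, and still so for the second after the job is handed in, while the arm keeps its last pose, push and grip.
It also fails if it takes over 48 s, if anything falls off the work surface, if the arm or the gripper's body presses on something with over 40 N, if the wrist force passes 120 N, or if a joint passes its speed limit or range.

### The arm

A 6-joint arm with a two-finger parallel gripper is mounted at the origin on the work surface. World frame = base frame: x ahead of the robot, y to its left, z up, the work surface at z = 0. Lengths are in mm, angles in rad, forces in N, time in s.
With the tool pointing down it reaches from about 400 to 925 mm from the base axis. Payload 3.4 kg.
Tool frame: the origin (TCP) lies between the finger pads; the fingertips stand 17 mm ahead of it and the grasp point (between the pads) lies 2 mm behind it (bot.tip_reach is the distance from the TCP to the fingertips, in mm); z points along the fingers, y is the direction in which the jaws open and shut (so a half turn about z gives the same grasp; the last joint's range is limited). The gripper opens to 85 mm and grips with 20 to 120 N. Pads are 22 mm wide; open, the fingers measure 114 mm over their backs; the gripper's body (76 mm by 85 mm) begins 54 mm behind the grasp point. The pads swing forward as they close: fully open they stand 13 mm farther back than shut.
Start: joints at [-1.409, 0.307, 1.506, -0, 1.328, -0.073], TCP at [134.307, -559.1, 217.905] pointing down, gripper open.
Joint ranges: [-3.12, 3.12], [-1.05, 2.28], [0.14, 2.33], [-1.42, 4.57], [0.1, 2.73], [-2.68, 2.68]. Speed limits (rad/s): [2.57, 2.57, 3.14, 3.14, 3.14, 3.14].

### API

Orientations are given as a rotation vector (axis times angle).
In Python, from plant import bot gives the robot as it stands. The module is installed in compiled form; this text tells all that it offers.
- The arm moves only by the shell command python3 -m crank 'ROWS' [FORCE]. ROWS is JSON, one flat list of numbers, 7 for each row, row after row: the turn, a rotation vector about the world's x, y, z in rad, then the shift along the world's x, y, z in mm, then the opening, from 0 (shut) to 1 (fully open). A call has 1 to 12 rows; each row is the pose to reach, as a shift and turn from the pose measured when the call began; what a row does not reach only later rows make up. A row lasts 1/8 s, in which the tool goes at most 62.5 mm and 10.7 degrees, less where a joint would pass 70% of its speed; a pose out of reach is approached as far as the arm can. A call with a gripper value outside its range is refused whole. The fingers move at their own pace and stop on an object; FORCE is the grip in N (left out, the last holds). Time passes only in rows, so rows that repeat a pose let the fingers close. It gives the time, the measured TCP pose, the force and the opening at its end, in the units of the state.
- bot.get_state(): the state, without advancing time (a new reading comes with each control period).
- bot.camera(name): name is "scene" or "side" or "wrist"; returns a dict with "pixels" (420x560x3 uint8, red, green, blue), "range_z" (420x560 float32, mm along the optical axis (not along the pixel's ray), 0 where there is no reading), "camera_matrix" (3x3 intrinsics, pixels), "R" (3x3) and "t" (3): a world point X has camera coordinates R X + t; the wrist camera has in their place "hand_eye" (4x4, takes a point from camera to tool coordinates, whose origin is the TCP and whose axes are the flange's). Camera axes: x right, y down, z forward; pixel columns grow to the right and rows downward; lengths in mm; the calibration is good to about 2 mm. The wrist camera is an equidistant fisheye: a pixel r from the principal point sees the ray r / f radians off the axis. A picture is of the moment at which its call begins: read the wrist's pose just before it.
- bot.finish_job(): hands the job in, once; it reports no verdict.
The state is a dict: "clock": time; "joint_pos": joint angles; "qd": joint speeds; "effort": joint torques, N m; "eef_pos": TCP position; "orientation": TCP orientation; "ft_force": force on the tool from outside, world axes, zero at the start; "wrist_torque": the same for the moment, N m; "gripper_width": finger opening in mm.
Only numpy, scipy, OpenCV 4.12 (cv2) and the standard library are available. Lean on these libraries where they do the work, as an engineer would, in place of code of your own. Each camera call takes 0.05 s, during which the arm holds its last target.

## Working session

There is one attempt and no reset: what is moved stays moved. The work goes in short steps, Python scripts to look and compute and a shell command to move; the robot and the scene stay as the last step left them, time stands still between calls to the robot, and variables do not carry over. Pictures are saved under pics/ and viewed, and the job is handed in when it is done.

```bash
mkdir -p pics; ls
python3 - <<'E'
from plant import bot
import cv2,numpy as np
s=bot.get_state(); print(s)
for n in("scene","side","wrist"):
    c=bot.camera(n); cv2.imwrite(f"pics/a_{n}.png",c["pixels"][:,:,::-1]); np.savez(f"a_{n}.npz",**c)
    print(n,{k:(np.round(v,4).tolist() if k in("R","t","camera_matrix","hand_eye") else 0) for k,v in c.items()})
E
```

```text
pics
{'clock': 0.0, 'joint_pos': array([-1.40849628e+00,  3.07547589e-01,  1.50763433e+00,  4.64923978e-06,
        1.32840058e+00, -7.34796763e-02]), 'qd': array([ 1.31141503e-03,  1.03640189e-03,  5.36655732e-04, -6.09203084e-05,
        7.47695597e-04,  1.13878891e-04]), 'effort': array([ 2.13342420e-03, -4.57543659e+01, -2.51916289e+01, -4.64661225e-04,
        1.31612347e-02, -1.69920099e-05]), 'eef_pos': array([ 134.19591237, -558.39759774,  217.01035177]), 'orientation': array([-3.11781289e+00, -3.69269061e-01,  1.31600611e-04]), 'ft_force': array([-0.37593571,  0.10279565, -0.41982187]), 'wrist_torque': array([-0.02824102,  0.00181657, -0.03482344]), 'gripper_width': 85.51744076277188}
scene {'pixels': 0, 'range_z': 0, 'camera_matrix': [[537.0484, 0.0, 279.5049], [0.0, 537.0484, 199.908], [0.0, 0.0, 1.0]], 'R': [[-0.4774, 0.8786, 0.0093], [0.6302, 0.3498, -0.6932], [-0.6123, -0.3251, -0.7207]], 't': [232.5534, -275.5241, 1533.5873]}
side {'pixels': 0, 'range_z': 0, 'camera_matrix': [[397.3192, 0.0, 280.3566], [0.0, 397.3192, 213.5083], [0.0, 0.0, 1.0]], 'R': [[0.8509, -0.5253, 0.0072], [-0.3527, -0.5814, -0.7332], [0.3893, 0.6213, -0.68]], 't': [-439.528, 255.1826, 671.8606]}
wrist {'pixels': 0, 'range_z': 0, 'camera_matrix': [[325.1923, 0.0, 277.4524], [0.0, 325.1923, 212.8467], [0.0, 0.0, 1.0]], 'hand_eye': [[-0.0001, -0.9576, -0.2882, 73.751], [1.0, -0.0001, -0.0, 0.6824], [-0.0, -0.2882, 0.9576, -156.3123], [0.0, 0.0, 0.0, 1.0]]}
```

View pics/a_scene.png

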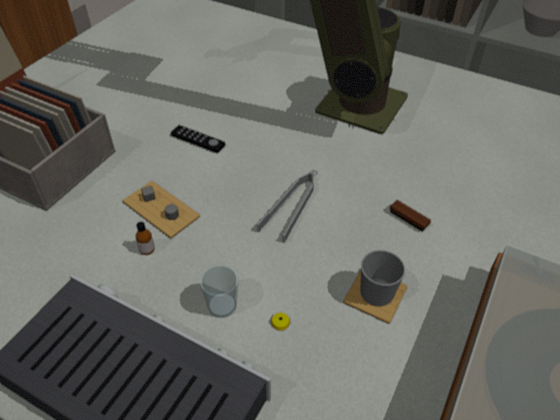

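View pics/a_side.png

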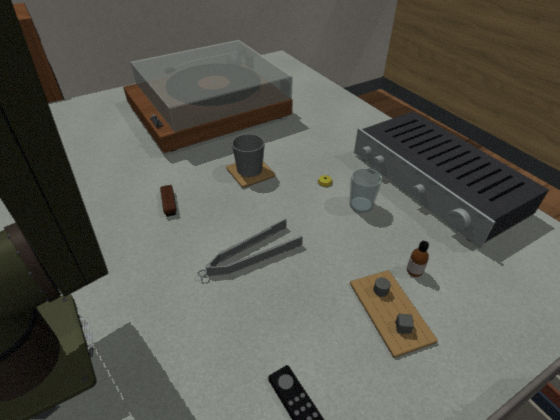

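View pics/a_wrist.png

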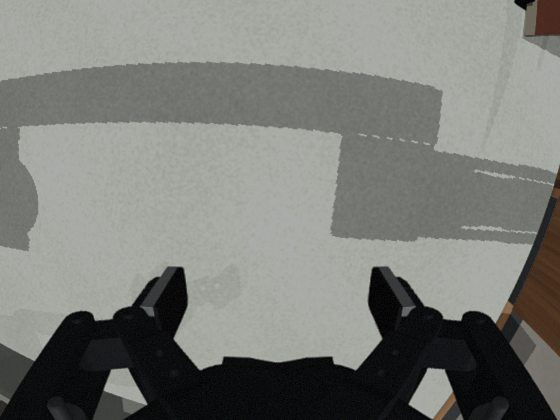

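The scene view shows the tongs with the pin at about (313,176) and jaws at (258,228) and (283,238). The round stone is at (171,212), the cube at (148,193) and the cup mouth at (383,268). Next I'll measure them.

```bash
cat > h.py <<'E'
import numpy as np,cv2
def cloud(c):
    K=c["camera_matrix"]; z=c["range_z"].astype(float)
    v,u=np.mgrid[:420,:560]
    P=np.stack([(u-K[0,2])/K[0,0]*z,(v-K[1,2])/K[1,1]*z,z],-1)
    W=(P-c["t"])@c["R"]; W[z==0]=np.nan
    return W
def ray(c,u,v,h):
    K=c["camera_matrix"];d=c["R"].T@np.array([(u-K[0,2])/K[0,0],(v-K[1,2])/K[1,1],1]);o=-c["R"].T@c["t"]
    return o+d*(h-o[2])/d[2]
def proj(c,X):
    p=c["camera_matrix"]@(c["R"]@np.array(X)+c["t"]);return p[:2]/p[2]
E
python3 - <<'E'
from h import *
boxes={"scene":dict(tongs=(245,165,325,250),round=(160,200,184,224),cube=(137,182,160,204),cup=(355,245,410,310)),
"side":dict(tongs=(195,215,305,285),round=(370,275,393,300),cube=(394,311,418,336),cup=(230,132,268,180))}
for n in boxes:
    c=dict(np.load(f"a_{n}.npz")); W=cloud(c); hsv=cv2.cvtColor(c["pixels"],cv2.COLOR_RGB2HSV)
    print(n,"valid",np.mean(c["range_z"]>0))
    for k,(a,b,e,f) in boxes[n].items():
        P=W[b:f,a:e].reshape(-1,3); P=P[~np.isnan(P[:,0])]
        zt={"tongs":12,"round":18,"cube":18,"cup":20}[k]
        Q=P[P[:,2]>zt]
        print(k,len(Q),"z pct",np.percentile(Q[:,2],[2,50,98]).round(1),"min",np.percentile(Q,1,0).round(1),"max",np.percentile(Q,99,0).round(1))
        if k in("round","cube"):
            T=Q[Q[:,2]>np.percentile(Q[:,2],98)-3]; print("  top",len(T),T.mean(0).round(1),T.min(0).round(),T.max(0).round())
        if k=="cup":
            T=Q[abs(Q[:,2]-94)<5]
            A=np.c_[T[:,:2],np.ones(len(T))];s=np.linalg.lstsq(A,(T[:,:2]**2).sum(1),rcond=None)[0]
            print("  rim",len(T),s[:2]/2,np.sqrt(s[2]+(s[:2]**2).sum()/4))
        if k=="tongs":
            np.save(f"t_{n}.npy",Q)
E
```

```text
scene valid 0.9961139455782313
tongs 615 z pct [12.3 24.  29.7] min [333.1 -17.   12.2] max [559.8  50.   30.4]
round 166 z pct [18.9 34.2 38.8] min [ 605.5 -217.6   18.5] max [ 633.6 -189.9   39.1]
  top 46 [ 619.5 -204.2   37.3] [ 605. -217.   36.] [ 632. -191.   41.]
cube 149 z pct [19.7 34.5 39.2] min [ 582.4 -301.7   18.8] max [ 614.8 -269.1   39.4]
  top 46 [ 599.8 -285.5   37.6] [ 582. -297.   36.] [ 613. -271.   41.]
cup 1841 z pct [22.7 66.  95.8] min [548.2 237.6  21.5] max [628.7 314.5  96.4]
  rim 318 [588.60868523 275.88556602] 40.0143279392624
side valid 0.9960076530612245
tongs 1112 z pct [12.4 21.5 28.4] min [332.3 -20.7  12.2] max [556.9  44.9  29. ]
round 229 z pct [18.7 34.5 37.4] min [ 602.5 -222.6   18.6] max [ 630.8 -195.5   37.5]
  top 120 [ 616.9 -208.5   35.7] [ 604. -221.   34.] [ 631. -195.   38.]
cube 279 z pct [18.9 34.4 37.2] min [ 580.6 -305.6   18.8] max [ 610.7 -274.5   37.4]
  top 148 [ 596.5 -289.7   35.6] [ 581. -305.   34.] [ 612. -275.   38.]
cup 1092 z pct [23.3 70.3 95.4] min [547.7 232.3  21.8] max [626.2 313.   95.9]
  rim 172 [587.47789397 272.57771104] 40.02609142977216
```

Run:
```python
import cv2
a=cv2.imread("pics/a_scene.png")[155:255,120:330];b=cv2.imread("pics/a_side.png")[205:295,185:315]
cv2.imwrite("pics/b1.png",cv2.resize(a,None,fx=3.8,fy=3.8,interpolation=cv2.INTER_CUBIC));cv2.imwrite("pics/b2.png",cv2.resize(b,None,fx=6,fy=6,interpolation=cv2.INTER_CUBIC))
```

```text
(no output)
```

View pics/b2.png

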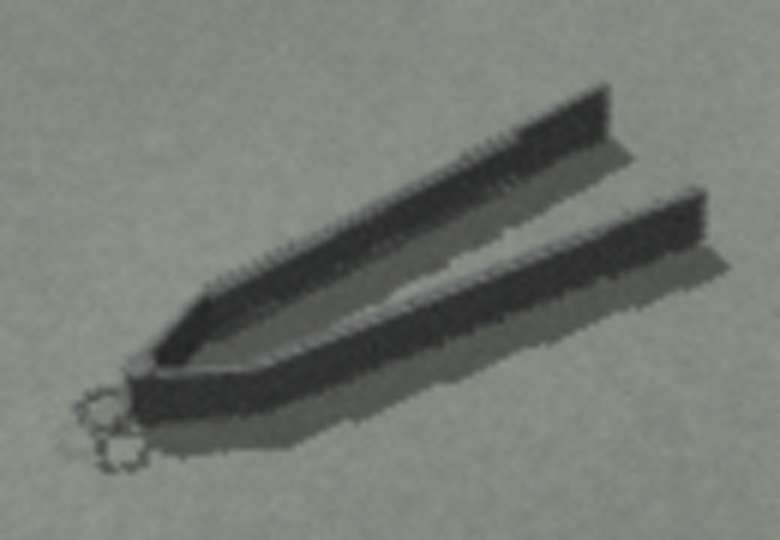

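View pics/b1.png

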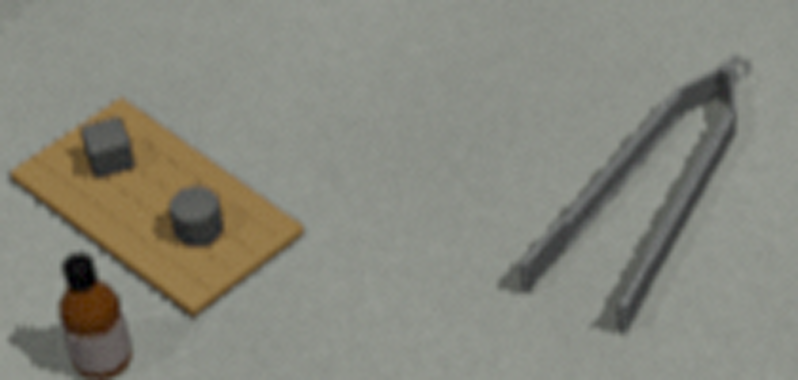

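The two cameras differ by about 4 mm in y, which fits the stated calibration error, and the heights (36 and 95) are right. Now I'll fit the tongs' axis.

Run:
```python
from h import *
for n in("scene","side"):
    Q=np.load(f"t_{n}.npy"); 
    Q=Q[Q[:,2]>21]   # top edges
    print(n,len(Q))
    for x0 in range(330,570,20):
        B=Q[(Q[:,0]>=x0)&(Q[:,0]<x0+20)]
        # split by largest gap
        y=np.sort(B[:,1]); 
        if len(y)<3: print(x0,y);continue
        g=np.diff(y);i=g.argmax(); print(x0,len(y),"lo",y[0].round(1),y[:i+1].mean().round(1),y[i].round(1),"hi",y[i+1].round(1),y[i+1:].mean().round(1),y[-1].round(1))
    print("xmin,max",Q[:,0].min(),Q[:,0].max())
```

```text
scene 403
330 [8.03712491]
350 38 lo -0.4 0.8 1.6 hi 4.5 14.0 26.4
370 35 lo -7.9 -2.6 3.6 hi 24.5 30.1 35.0
390 33 lo -7.6 -5.2 -1.5 hi 30.8 34.5 37.5
410 37 lo -10.2 -7.0 -3.1 hi 32.8 35.8 38.9
430 39 lo -12.0 -8.0 -4.6 hi 34.5 37.9 40.7
450 34 lo -11.9 -9.0 -5.5 hi 35.7 38.9 42.1
470 43 lo -14.8 -10.7 -7.2 hi 37.7 41.1 44.5
490 38 lo -14.9 -12.0 -9.0 hi 39.3 42.8 46.0
510 38 lo -17.2 -13.5 -10.2 hi 42.0 45.5 48.3
530 41 lo -18.8 -14.4 -11.7 hi 44.2 47.3 49.2
550 26 lo -18.4 -15.4 -13.4 hi 46.2 48.4 50.5
xmin,max 347.58236143817084 560.7258589588331
side 583
330 8 lo 5.1 8.3 11.3 hi 13.4 13.4 13.4
350 56 lo -2.6 5.8 15.3 hi 17.5 20.2 25.1
370 57 lo -10.7 -6.0 -0.5 hi 22.7 27.7 33.0
390 63 lo -13.8 -9.2 -4.5 hi 27.1 30.8 34.3
410 52 lo -12.9 -10.1 -4.7 hi 30.1 32.7 35.7
430 55 lo -14.6 -11.3 -6.5 hi 31.3 34.2 38.2
450 57 lo -15.8 -12.6 -7.9 hi 33.4 36.6 42.6
470 55 lo -17.3 -13.8 -8.6 hi 34.3 38.0 42.5
490 52 lo -19.0 -15.2 -10.7 hi 36.7 39.7 42.8
510 51 lo -19.5 -16.8 -12.4 hi 38.7 41.5 43.7
530 52 lo -20.8 -18.6 -15.3 hi 41.6 44.0 48.1
550 25 lo -21.8 -19.5 -17.1 hi 42.6 44.4 47.1
xmin,max 347.43926117762953 559.7655731917001
```

Run:
```python
from h import *
# rays: top-edge pixels, read from zoomed crops
for n,(ox,oy,f),pts in(("side",(185,205,6),dict(tipL=(605,85),tipR=(703,190),pin=(140,370))),("scene",(120,155,3.8),dict(tipR=(517,268),tipL=(622,308),pin=(728,72)))):
    c=dict(np.load(f"a_{n}.npz"))
    for k,(u,v) in pts.items(): print(n,k,ray(c,u/f+ox,v/f+oy,28).round(1))
```

```text
side tipL [557.6  43.4  28. ]
side tipR [558.5 -21.2  28. ]
side pin [351.7   7.4  28. ]
scene tipR [565.6 -15.9  28. ]
scene tipL [562.7  51.   28. ]
scene pin [359.3  17.8  28. ]
```

```bash
python3 -c "
from plant import bot; print(bot.tip_reach)"; python3 -m crank '[0,0,0,60,50,0,1, 0,0,0,120,100,0,1, 0,0,-0.05,180,150,0,1, 0,0,-0.1,230,200,0,1, 0,0,-0.15,270,250,0,1, 0,0,-0.2,300,300,0,1, 0,0,-0.223,310,355,0,1, 0,0,-0.223,320,410,0,1, 0,0,-0.223,325,465,0,1, 0,0,-0.223,328,520,0,1, 0,0,-0.223,329,572,0,1, 0,0,-0.223,329,572,0,1]'
```

```text
17.0
clock: 1.65
eef_pos: [462.5, 17.1, 217.0]
orientation: [-3.139, -0.029, 0.001]
ft_force: [-0.1, -1.8, -0.1]
gripper_width: 85.4
```

```bash
python3 -m crank '[0,0,0,0,-3,0,1,0,0,0,0,-3,0,1]'
cat >> h.py <<'E'
from scipy.spatial.transform import Rotation as Ro
def wcloud(c,s):
    K=c["camera_matrix"];v,u=np.mgrid[:420,:560];a=(u-K[0,2])/K[0,0];b=(v-K[1,2])/K[1,1];r=np.hypot(a,b)+1e-9
    z=c["range_z"].astype(float);t=np.tan(r)
    P=np.stack([a/r*t*z,b/r*t*z,z],-1);P[z==0]=np.nan
    H=c["hand_eye"];T=P@H[:3,:3].T+H[:3,3]
    return T,T@Ro.from_rotvec(s["orientation"]).as_matrix().T+s["eef_pos"]
def wray(c,s,u,v,h):
    K=c["camera_matrix"];a=(u-K[0,2])/K[0,0];b=(v-K[1,2])/K[1,1];r=np.hypot(a,b)+1e-9
    d=np.array([a/r*np.sin(r),b/r*np.sin(r),np.cos(r)]);H=c["hand_eye"];R=Ro.from_rotvec(s["orientation"]).as_matrix()
    d=R@H[:3,:3]@d;o=R@H[:3,3]+s["eef_pos"];return o+d*(h-o[2])/d[2]
E
python3 - <<'E'
from h import *
from plant import bot
s=bot.get_state();c=bot.camera("wrist");print(s["eef_pos"],s["orientation"],s["gripper_width"])
cv2.imwrite("pics/c_wrist.png",c["pixels"][:,:,::-1]);np.savez("c_wrist.npz",**c);np.savez("c_s.npz",**s)
E
```

```text
clock: 1.9
eef_pos: [462.5, 12.9, 216.9]
orientation: [-3.139, -0.027, 0.001]
ft_force: [-0.2, 0.1, -0.1]
gripper_width: 84.9
[462.49282667  12.90023565 216.90690876] [-3.13937175e+00 -2.69025617e-02  1.35029677e-03] 84.92679625668852
```

View pics/c_wrist.png

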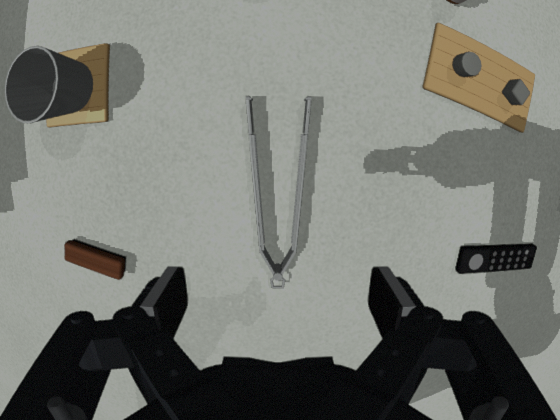

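The wrist view shows the tongs with the pin at (278,270) and jaw tips at (250,98) and (309,98). The cup rim is around (42,83), the round stone top at (468,62) and the cube at (515,92). I'll measure them from this view too.

Run:
```python
from h import *
c=dict(np.load("c_wrist.npz"));s=dict(np.load("c_s.npz"))
T,W=wcloud(c,s)
for k,p,h in(("tipL",(249,98),28),("tipR",(309,98),28),("pin",(278,271),28),("gripL",(259,205),26),("gripR",(299,205),26)): print(k,wray(c,s,*p,h).round(1))
t=W[90:280,235:320];Q=t[(t[...,2]>20)&(t[...,2]<40)]
print("z",np.percentile(Q[:,2],[5,50,95]),"x",Q[:,0].min(),Q[:,0].max())
for x0 in range(345,565,20):
    y=np.sort(Q[(Q[:,0]>=x0)&(Q[:,0]<x0+20)][:,1])
    if len(y)<4: continue
    g=np.diff(y);i=g.argmax();print(x0,len(y),y[0].round(1),y[i].round(1),y[i+1].round(1),y[-1].round(1),"mid",((y[0]+y[-1])/2).round(1))
for k,(a,b,e,f),h in(("round",(450,48,484,80),36),("cube",(499,75,533,108),36)):
    q=W[b:f,a:e];q=q[(q[...,2]>h-4)&(q[...,2]<h+6)];print(k,len(q),((q.min(0)+q.max(0))/2).round(1),(q.max(0)-q.min(0)).round(1))
q=W[40:130,0:100];q=q[(abs(q[...,2]-95)<5)]
A=np.c_[q[:,:2],np.ones(len(q))];r=np.linalg.lstsq(A,(q[:,:2]**2).sum(1),rcond=None)[0]
print("cup",len(q),r[:2]/2,np.sqrt(r[2]+(r[:2]**2).sum()/4))
# board corners
for p in((437,24),(535,76),(523,131),(424,89)): print("corner",wray(c,s,*p,10).round(1))
```

```text
tipL [557.  44.  28.]
tipR [558.2 -18.6  28. ]
pin [360.4  10.3  28. ]
gripL [440.5  32.8  26. ]
gripR [441.2 -11.5  26. ]
z [24.24595029 26.20375418 28.690674  ] x 348.9954074726866 560.5163699733645
345 130 0.9 21.1 22.2 22.2 mid 11.6
365 138 -9.1 3.2 18.7 32.9 mid 11.9
385 157 -10.9 -5.0 28.2 34.0 mid 11.6
405 174 -12.2 -5.8 29.3 36.2 mid 12.0
425 177 -13.0 -7.3 30.6 37.4 mid 12.2
445 190 -14.4 -8.0 32.7 39.6 mid 12.6
465 193 -15.8 -9.5 35.0 41.6 mid 12.9
485 204 -17.3 -11.0 36.1 42.8 mid 12.8
505 168 -17.7 -12.3 38.4 44.0 mid 13.1
525 169 -19.3 -14.4 40.9 46.0 mid 13.4
545 132 -20.0 -15.6 42.4 48.2 mid 14.1
round 403 [ 618.4 -207.2   35.4] [29.3 28.9  6.8]
cube 305 [ 597.9 -288.6   35.6] [31.9 32.4  7.1]
cup 856 [587.95646728 272.62683424] 39.95287681708378
corner [ 666.  -174.5   10. ]
corner [ 630.5 -339.9   10. ]
corner [ 549.2 -320.1   10. ]
corner [ 581.3 -156.7   10. ]
```

Run:
```python
from h import *
for f,sf in(("c_wrist.npz","c_s.npz"),):
    c=dict(np.load(f));s=dict(np.load(sf));T,W=wcloud(c,s)
    for (u,v) in((182,270),(165,270),(160,290),(175,300),(150,310),(181,320),(375,270),(390,270),(378,320)): print((u,v),T[v,u].round(1))
```

```text
(182, 270) [  9.1 -42.1 -29.8]
(165, 270) [ 11.8 -48.  -35.7]
(160, 290) [ 10.9 -45.2 -51.3]
(175, 300) [  1.9 -42.3 -43.9]
(150, 310) [ 10.1 -44.8 -64.5]
(181, 320) [-10.9 -42.4 -40.4]
(375, 270) [ 10.6  43.3 -32.8]
(390, 270) [ 11.7  49.3 -35.5]
(378, 320) [ -7.3  43.6 -45.5]
```

```bash
python3 -m crank '[0,0,0.0,1,0,-60,1, 0,0,-0.004,1,0,-115,1, 0,0,-0.004,1,0,-150,1, 0,0,-0.004,1,0,-172,0.85, 0,0,-0.004,1,0,-172,0.72, 0,0,-0.004,1,0,-172,0.72, 0,0,-0.004,1,0,-172,0.72]' 20
python3 - <<'E'
from h import *
from plant import bot
s=bot.get_state();c=bot.camera("wrist");print(s["eef_pos"],s["orientation"],s["gripper_width"],s["ft_force"])
cv2.imwrite("pics/d_wrist.png",c["pixels"][:,:,::-1]);np.savez("d_wrist.npz",**c);np.savez("d_s.npz",**s)
E
```

```text
clock: 2.82
eef_pos: [464.7, 12.2, 46.1]
orientation: [-3.14, -0.018, -0.003]
ft_force: [-0.4, -1.0, 0.1]
gripper_width: 61.2
[464.7132382   12.22245053  46.07630597] [-3.13952550e+00 -1.82194767e-02 -2.93896620e-03] 61.16167551387488 [-0.36704819 -0.97136934  0.07351029]
```

View pics/d_wrist.png

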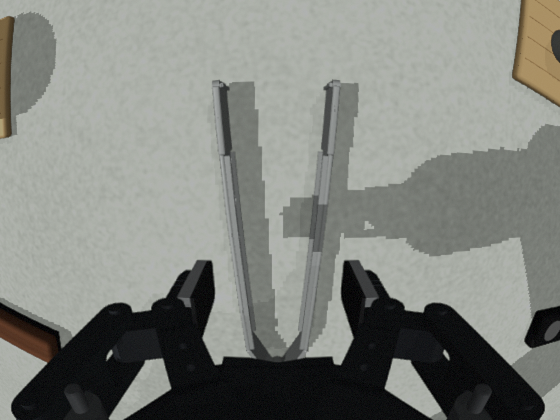

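Run:
```python
from h import *
for f in "cd":
    c=dict(np.load(f+"_wrist.npz"));s=dict(np.load(f+"_s.npz"));T,W=wcloud(c,s)
    for nm,sl in(("L",np.s_[230:345,130:230]),("R",np.s_[230:345,335:430])):
        t=T[sl];px=c["pixels"][sl].max(-1);m=(px<110)&(c["range_z"][sl]<200)&(np.abs(t[...,0])<14)
        q=t[m];q=q[(q[:,2]<30)&(abs(q[:,1])<52)];print(f,nm,len(q),"z",np.percentile(q[:,2],[1,50,90,99,100]).round(1),"|y| min",np.abs(q[:,1]).min().round(1),"x",q[:,0].max().round(1))
```

```text
c L 2751 z [-83.  -54.7 -35.1 -28.2 -26.4] |y| min 36.4 x 14.0
c R 2861 z [-84.1 -55.8 -35.2 -28.4 -26.9] |y| min 37.2 x 14.0
d L 3830 z [-77.  -57.2 -31.5 -22.2 -19.3] |y| min 26.7 x 14.0
d R 3890 z [-77.1 -57.4 -31.6 -22.5 -19. ] |y| min 27.9 x 14.0
```

Run:
```python
from h import *
from plant import bot
c=bot.camera("side");cv2.imwrite("pics/d_side.png",c["pixels"][:,:,::-1]);np.savez("d_side.npz",**c)
cv2.imwrite("pics/d_sidez.png",cv2.resize(c["pixels"][140:300,120:330,::-1],None,fx=3.6,fy=3.6,interpolation=cv2.INTER_CUBIC))
```

```text
(no output)
```

View pics/d_sidez.png

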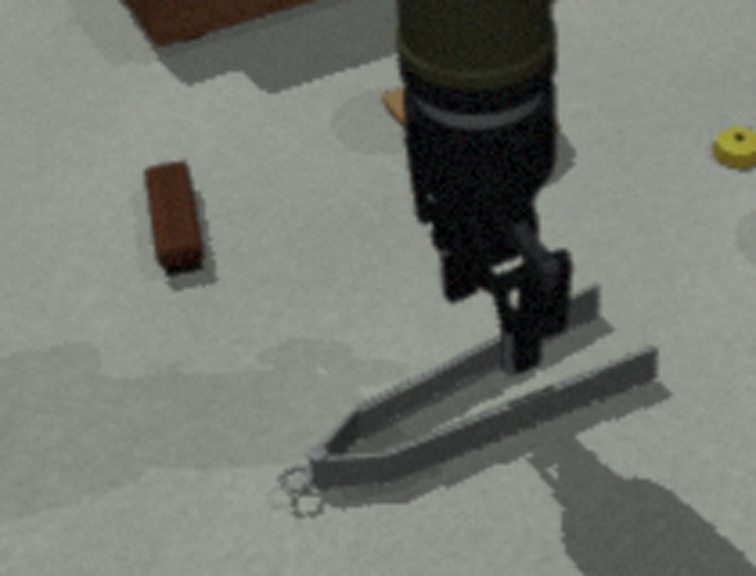

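Run:
```python
from h import *
c=dict(np.load("d_side.npz"));W=cloud(c)
m=(c["pixels"].max(-1)<50);m[:, :230]=0;m[:,290:]=0;m[:205]=0;m[250:]=0
q=W[m];q=q[(q[:,2]>30)&(q[:,2]<150)]
print(len(q),np.percentile(q[:,2],[0,1,3,10]).round(1))
for v in range(225,250,3): print(v,W[v,264].round(1),c["pixels"][v,264], W[v,270].round(1),c["pixels"][v,270])
```

```text
536 [66.1 69.6 71.5 78.2]
225 [453.7 -42.8 134.9] [27 25 25] [459.5 -54.7 142. ] [6 3 8]
228 [453.6 -42.6 127. ] [ 8  8 11] [465.9 -43.5 121.4] [14 12 15]
231 [453.2 -43.  119.7] [11 10  8] [462.4 -49.3 120.3] [3 3 0]
234 [452.2 -44.4 113.4] [ 2 10 10] [462.1 -49.8 112.9] [38 42 40]
237 [458.2 -33.1  92. ] [12  6  8] [472.  -32.4  83.9] [62 65 61]
240 [458.  -33.1  83.7] [ 2  7 11] [508.2  30.5  -1.5] [74 77 72]
243 [459.5 -30.1  71.5] [42 45 43] [503.1  22.1  -0.8] [141 145 137]
246 [ 4.871e+02  2.090e+01 -4.000e-01] [107 113 105] [498.2  13.7   0. ] [145 149 142]
249 [482.3  12.4   0.6] [140 146 137] [482.7 -13.1  24.5] [73 76 76]
```

Both cameras put the fingertips at about z = 67 with the TCP at 46, so about 20 mm behind the TCP. The text says 17 mm ahead. I'll lower in steps and check again.

```bash
python3 -m crank '[0,0,0,-1,0.5,-12,0.8, 0,0,0,-1,0.5,-24,0.8, 0,0,0,-1,0.5,-24,0.8, 0,0,0,-1,0.5,-24,0.8]' 20
cat > look.py <<'E'
import sys
from h import *
from plant import bot
n=sys.argv[1]
s=bot.get_state();np.savez(n+"_s.npz",**s)
print(s["clock"],s["eef_pos"].round(1),s["orientation"].round(4),s["gripper_width"].round(1),s["ft_force"].round(1))
for k in sys.argv[2:]:
    c=bot.camera(k);np.savez(f"{n}_{k}.npz",**c);cv2.imwrite(f"pics/{n}_{k}.png",c["pixels"][:,:,::-1])
E
python3 look.py e side wrist
python3 - <<'E'
from h import *
c=dict(np.load("e_side.npz"));W=cloud(c)
cv2.imwrite("pics/e_sidez.png",cv2.resize(c["pixels"][140:300,120:330,::-1],None,fx=3.6,fy=3.6,interpolation=cv2.INTER_CUBIC))
m=(c["pixels"].max(-1)<50);m[:, :230]=0;m[:,290:]=0;m[:205]=0;m[262:]=0
q=W[m];q=q[(q[:,2]>3)&(q[:,2]<150)&(q[:,1]<-24)]
print("tip side",len(q),np.percentile(q[:,2],[0,1,3,10]).round(1))
c=dict(np.load("e_wrist.npz"));s=dict(np.load("e_s.npz"));T,W=wcloud(c,s)
sl=np.s_[230:345,130:230]
t=T[sl];m=(c["pixels"][sl].max(-1)<60)&(np.abs(t[...,0])<14)
q=t[m];q=q[(q[:,2]<40)&(abs(q[:,1])<52)&(abs(q[:,1])>30)];print("z tool",np.percentile(q[:,2],[90,99,100]).round(1))
E
```

```text
clock: 3.42
eef_pos: [463.2, 13.1, 21.6]
orientation: [-3.139, -0.019, -0.001]
ft_force: [0.2, 0.3, 0.8]
gripper_width: 68.2Traceback (most recent call last):
  File "look.py", line 6, in <module>
    print(s["clock"],s["eef_pos"].round(1),s["orientation"].round(4),s["gripper_width"].round(1),s["ft_force"].round(1))
                                                                     ^^^^^^^^^^^^^^^^^^^^^^^^
AttributeError: 'float' object has no attribute 'round'
Traceback (most recent call last):
FileNotFoundError: [Errno 2] No such file or directory: 'e_side.npz'
```

```bash
sed -i 's/s\["gripper_width"\].round(1)/round(s["gripper_width"],1)/' look.py
python3 look.py e side wrist
cat > tip.py <<'E'
import sys
from h import *
n=sys.argv[1]
c=dict(np.load(n+"_side.npz"));W=cloud(c)
cv2.imwrite(f"pics/{n}_sidez.png",cv2.resize(c["pixels"][140:300,120:330,::-1],None,fx=3.6,fy=3.6,interpolation=cv2.INTER_CUBIC))
m=(c["pixels"].max(-1)<50);m[:, :230]=0;m[:,290:]=0;m[:205]=0;m[268:]=0
q=W[m];q=q[(q[:,2]>3)&(q[:,2]<150)&(q[:,1]<-24)]
print("tip side",len(q),np.percentile(q[:,2],[0,1,3,10]).round(1))
c=dict(np.load(n+"_wrist.npz"));s=dict(np.load(n+"_s.npz"));T,W=wcloud(c,s)
sl=np.s_[230:345,130:230]
t=T[sl];m=(c["pixels"][sl].max(-1)<60)&(np.abs(t[...,0])<14)
q=t[m];q=q[(q[:,2]<40)&(abs(q[:,1])<52)&(abs(q[:,1])>30)];print("z tool",np.percentile(q[:,2],[90,99,100]).round(1))
E
python3 tip.py e
```

```text
3.425 [463.2  13.1  21.6] [-3.1394e+00 -1.9300e-02 -9.0000e-04] 68.2 [0.2 0.3 0.8]
tip side 498 [49.  52.9 55.3 73.5]
z tool [-33.3 -24.3 -21.7]
```

View pics/e_sidez.png

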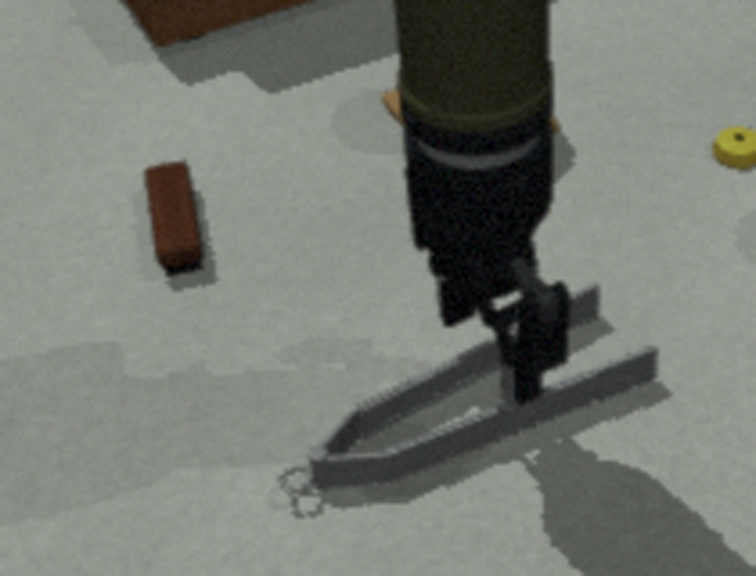

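View pics/e_wrist.png

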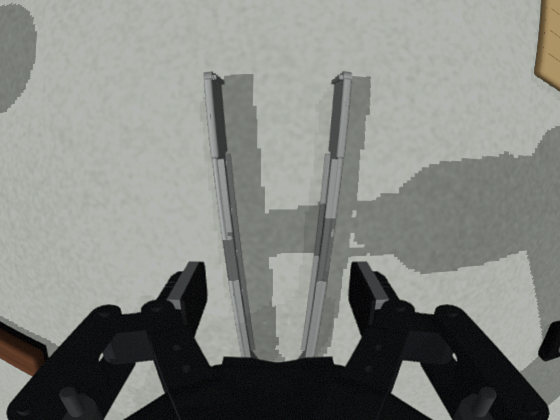

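The fingertips are at about z = 46, still above the handles (26). The side and wrist views agree, so I'll keep lowering on that measurement and watch the force.

```bash
python3 -m crank '[0,0,0,0.5,0,-10,0.8, 0,0,0,0.5,0,-21,0.8, 0,0,0,0.5,0,-21,0.8, 0,0,0,0.5,0,-21,0.8]' 20; python3 look.py f side wrist;python3 tip.py f
```

```text
clock: 4.03
eef_pos: [463.9, 13.0, 0.7]
orientation: [-3.139, -0.019, -0.001]
ft_force: [-0.2, 0.6, 0.3]
gripper_width: 68.3
4.025 [463.9  13.    0.7] [-3.1395e+00 -1.9200e-02 -1.5000e-03] 68.3 [-0.2  0.6  0.3]
tip side 553 [27.6 30.7 36.  54.4]
z tool [-33.3 -24.4 -21.8]
```

View pics/f_sidez.png

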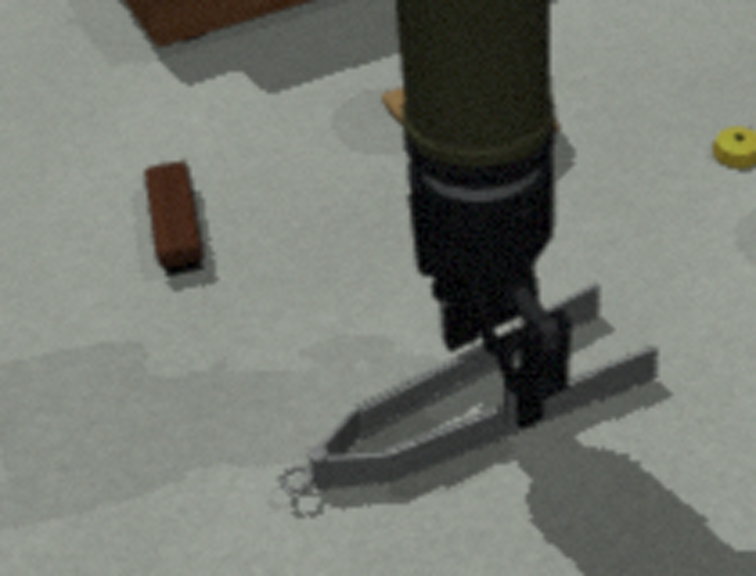

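View pics/f_wrist.png

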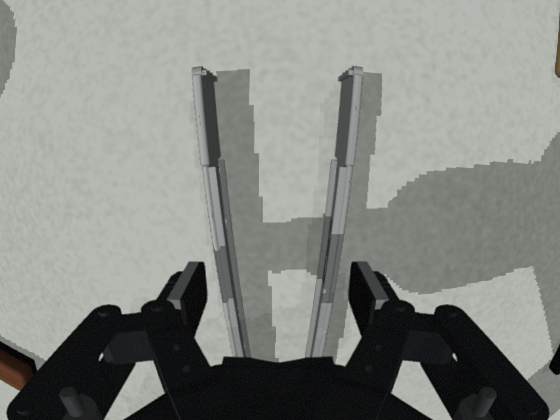

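```bash
python3 -m crank '[0,0,0,0,0,-8,0.8, 0,0,0,0,0,-15,0.8, 0,0,0,0,0,-15,0.72, 0,0,0,0,0,-15,0.72,0,0,0,0,0,-15,0.72]' 20; python3 look.py g side wrist;python3 tip.py g
```

```text
clock: 4.75
eef_pos: [464.4, 13.0, -13.9]
orientation: [-3.14, -0.019, -0.003]
ft_force: [-0.1, 1.5, 0.4]
gripper_width: 61.6
4.75 [464.4  13.  -13.9] [-3.1395 -0.0192 -0.0033] 61.6 [-0.1  1.5  0.4]
tip side 536 [ 8.4 16.4 20.  52. ]
z tool [-36.8 -28.6 -25.6]
```

View pics/g_sidez.png

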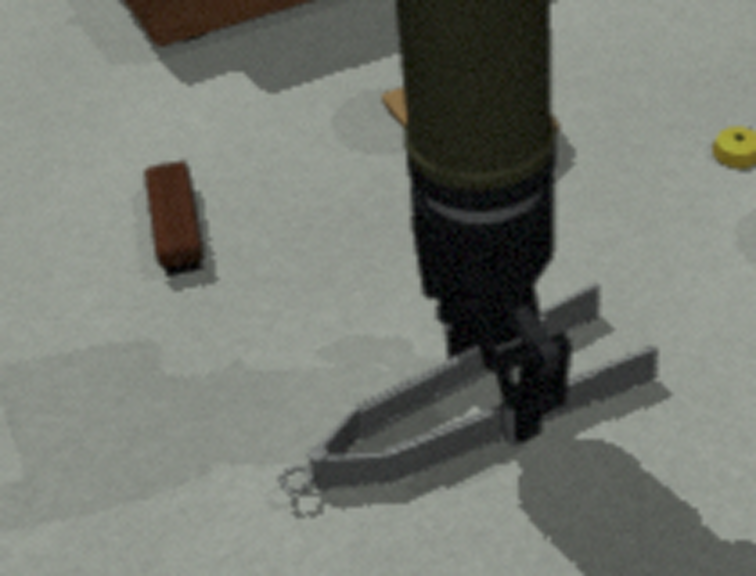

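View pics/g_wrist.png

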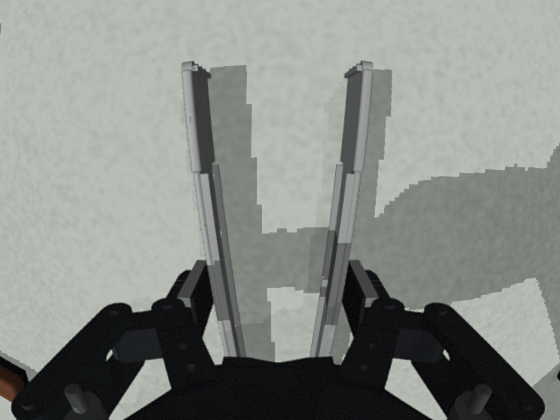

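```bash
python3 -m crank '[0,0,0,0,0,0,0.65, 0,0,0,0,0,0,0.6, 0,0,0,0,0,0,0.555,0,0,0,0,0,0,0.555,0,0,0,0,0,0,0.555]' 30; python3 look.py i side wrist;python3 tip.py i
```

```text
clock: 5.48
eef_pos: [465.0, 13.0, -13.3]
orientation: [-3.14, -0.019, -0.006]
ft_force: [-0.6, -0.9, 6.1]
gripper_width: 47.8
5.475 [465.   13.  -13.3] [-3.1396 -0.0193 -0.0058] 47.8 [-0.6 -0.9  6.1]
tip side 461 [12.9 17.  23.6 56. ]
z tool [-44.8 -26.7 -23.4]
```

View pics/i_sidez.png

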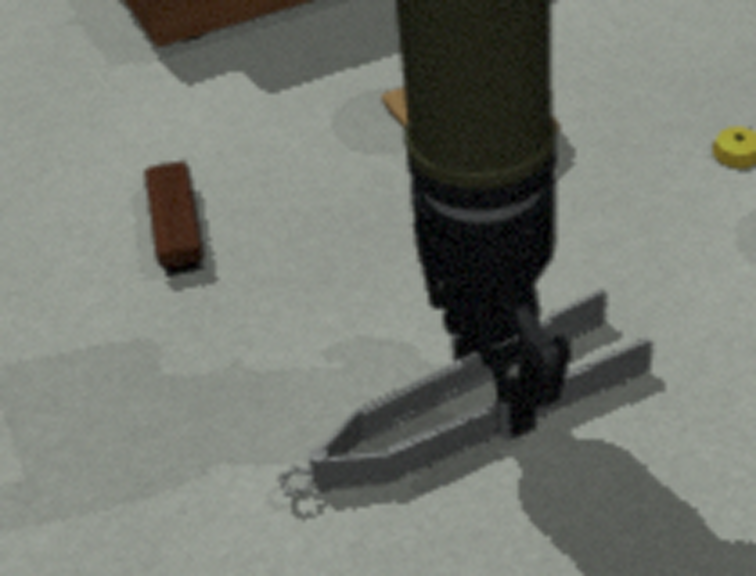

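View pics/i_wrist.png

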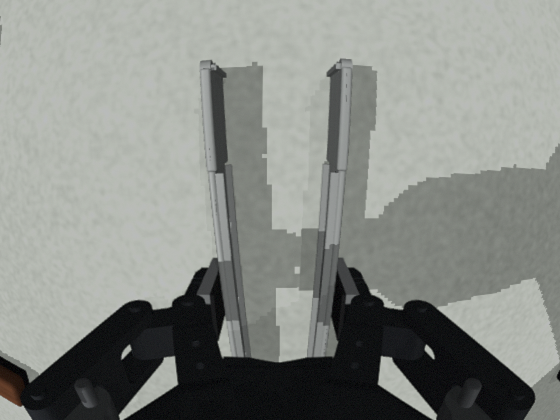

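The tongs are squeezed to half way (47.8 mm). I'll lift a little and check the hold.

```bash
python3 -m crank '[0,0,0,0,0,5,0.555, 0,0,0,0,0,20,0.555, 0,0,0,0,0,40,0.555,0,0,0,0,0,60,0.555,0,0,0,0,0,80,0.555,0,0,0,0,0,80,0.555,0,0,0,0,0,80,0.555]' ; python3 look.py j side wrist
python3 - <<'E'
from h import *
c=dict(np.load("j_wrist.npz"));s=dict(np.load("j_s.npz"));T,W=wcloud(c,s)
t=T[40:200,150:400];P=t[(t[...,2]<30)&(t[...,2]>-60)&(t[...,0]>30)&(np.abs(t[...,1])<45)]
print(len(P),P.min(0),P.max(0))
for x0 in range(30,110,10):
    q=P[(P[:,0]>=x0)&(P[:,0]<x0+10)]
    L=q[q[:,1]<0];R=q[q[:,1]>0]
    if len(L)>3 and len(R)>3:print(x0,"neg y",np.percentile(L[:,1],[2,98]).round(1),"ztop",np.percentile(L[:,2],[3]).round(1),"zbot",L[:,2].max().round(1)," pos",np.percentile(R[:,1],[2,98]).round(1),np.percentile(R[:,2],[3]).round(1),R[:,2].max().round(1))
E
```

```text
clock: 6.45
eef_pos: [464.4, 13.0, 66.2]
orientation: [-3.14, -0.019, -0.004]
ft_force: [0.1, 0.5, -0.4]
gripper_width: 47.5
6.45 [464.4  13.   66.2] [-3.1396 -0.0192 -0.0045] 47.5 [ 0.1  0.5 -0.4]
6436 [ 38.46098347 -27.32807195 -45.28159258] [ 96.67320444  27.23352079 -14.55604749]
30 neg y [-21.8 -19. ] ztop [-20.9] zbot -17.0  pos [19.7 22.7] [-20.4] -16.8
40 neg y [-24.5 -19. ] ztop [-41.1] zbot -16.3  pos [19.7 25.4] [-41.] -16.4
50 neg y [-24.9 -19.4] ztop [-42.9] zbot -15.5  pos [19.9 25.5] [-43.1] -15.7
60 neg y [-25.5 -21.5] ztop [-43.6] zbot -15.0  pos [21.9 25.9] [-43.5] -15.4
70 neg y [-26.  -21.9] ztop [-43.7] zbot -14.9  pos [22.2 26.2] [-43.8] -14.6
80 neg y [-26.4 -22.3] ztop [-44.] zbot -15.6  pos [22.5 26.5] [-44.1] -15.7
90 neg y [-26.9 -21. ] ztop [-43.8] zbot -16.0  pos [21.2 26.9] [-43.9] -16.6
```

View pics/j_side.png

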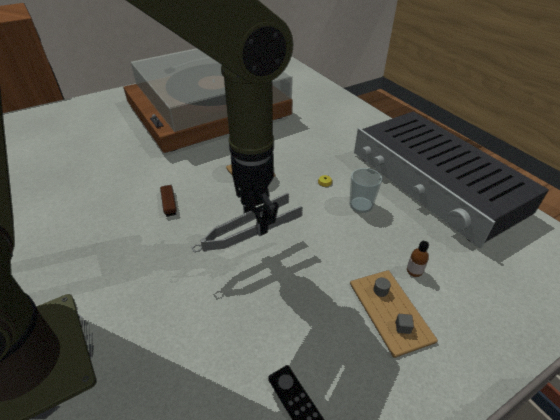

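View pics/j_wrist.png

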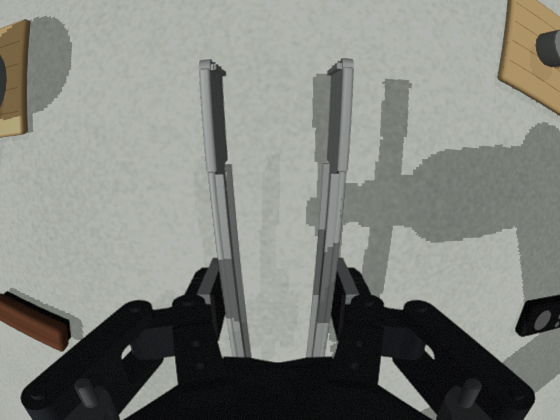

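The tongs are held level and symmetric. The jaw tips are 96.7 mm ahead of the TCP, so the jaw middle is about 81 mm ahead, the gap is 44.5 mm and the lower edges are about 14 mm above the TCP height. I'll go above the round stone with yaw about -0.23.

```bash
python3 -m crank '[0,0,-0.02,6,-16,5,0.555, 0,0,-0.06,17,-44,10,0.555, 0,0,-0.1,28,-76,10,0.555,0,0,-0.14,40,-108,10,0.555,0,0,-0.18,52,-140,10,0.555,0,0,-0.22,63,-170,10,0.555,0,0,-0.242,71,-190,10,0.555,0,0,-0.242,75,-201.5,10,0.555,0,0,-0.242,75,-201.5,10,0.555,0,0,-0.242,75,-201.5,10,0.555]' ; python3 look.py k wrist
cat > rel.py <<'E'
import sys
from h import *
n=sys.argv[1]
c=dict(np.load(n+"_wrist.npz"));s=dict(np.load(n+"_s.npz"));T,W=wcloud(c,s)
R=Ro.from_rotvec(s["orientation"]).as_matrix();x=R[:,0];print("yaw",np.arctan2(x[1],x[0]).round(3),"tilt z axis",R[:,2].round(4))
t=T[30:200,150:400];P=t[(t[...,2]<0)&(t[...,2]>-60)&(t[...,0]>75)&(np.abs(t[...,1])<45)&(np.abs(t[...,1])>15.5)]
L=P[P[:,1]<0];Rr=P[P[:,1]>0];print("tips x",P[:,0].max().round(1),"L",np.percentile(L[:,1],[2,98]).round(1),"R",np.percentile(Rr[:,1],[2,98]).round(1),"ztop",np.percentile(P[:,2],2).round(1),"bottom world",(s["eef_pos"][2]-P[:,2].max()).round(1))
w=W.reshape(-1,3);tt=T.reshape(-1,3)
m=(np.abs(w[:,2]-36)<4)&(np.hypot(w[:,0]-618,w[:,1]+207)<25);q=tt[m];
print("stone top tool",m.sum(),((q.min(0)+q.max(0))/2).round(1),(q.max(0)-q.min(0)).round(1),"mean world",w[m].mean(0).round(1))
E
python3 rel.py k
```

```text
clock: 7.8
eef_pos: [538.3, -187.5, 75.7]
orientation: [-3.118, 0.359, -0.001]
ft_force: [-0.6, -0.6, -0.3]
gripper_width: 47.3
7.8 [ 538.3 -187.5   75.7] [-3.1184e+00  3.5880e-01 -9.0000e-04] 47.3 [-0.6 -0.6 -0.3]
yaw -0.229 tilt z axis [ 9.0e-04  2.5e-03 -1.0e+00]
tips x 96.8 L [-26.7 -21.3] R [21.2 26.5] ztop -44.2 bottom world 91.1
stone top tool 1849 [83.2  2.  39.9] [29.5 28.9  6.4] mean world [ 618.4 -208.    36.1]
```

View pics/k_wrist.png

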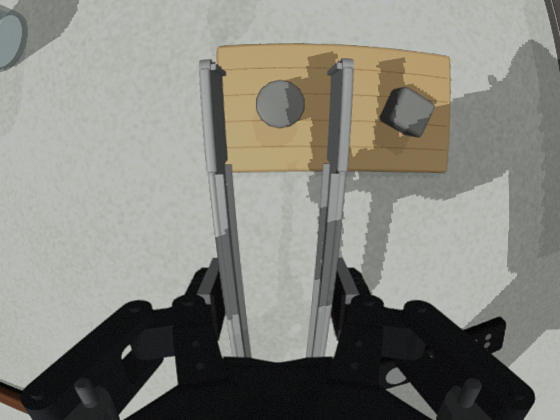

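Jaw middle is at tool (80.8, 0) and the stone at (83.2, 2.0). I'll correct that and come down part way.

```bash
python3 -m crank '[0,0,0,1,-1.5,-12,0.555, 0,0,0,2,-2.5,-28,0.555, 0,0,0,2,-2.5,-44,0.555,0,0,0,2,-2.5,-44,0.555,0,0,0,2,-2.5,-44,0.555]' ; python3 look.py l wrist; python3 rel.py l
```

```text
clock: 8.48
eef_pos: [540.3, -189.8, 31.4]
orientation: [-3.118, 0.358, -0.0]
ft_force: [-0.1, -0.4, -1.3]
gripper_width: 47.3
8.475 [ 540.3 -189.8   31.4] [-3.1185e+00  3.5830e-01 -3.0000e-04] 47.3 [-0.1 -0.4 -1.3]
yaw -0.229 tilt z axis [ 5.0e-04  2.6e-03 -1.0e+00]
tips x 97.1 L [-26.7 -21.3] R [21.3 26.6] ztop -45.4 bottom world 47.5
stone top tool 3073 [80.1 -0.  -3.9] [29.5 29.6  5.9] mean world [ 618.4 -207.9   36.1]
```

View pics/l_wrist.png

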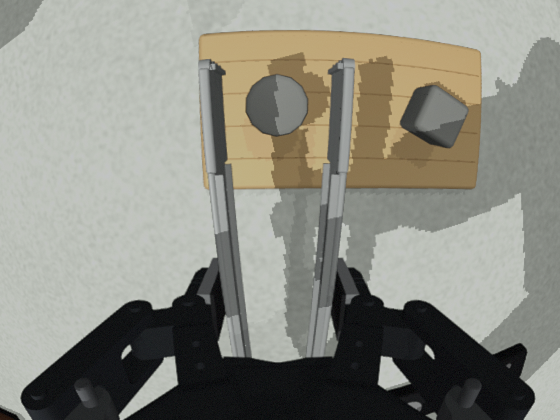

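Stone is centred between the jaws at (80.1, 0.0). I'll lower to about 2 mm above the board.

```bash
python3 -m crank '[0,0,0,0,0,-8,0.555, 0,0,0,0,0,-18,0.555, 0,0,0,0,0,-27,0.555,0,0,0,0,0,-32.5,0.555,0,0,0,0,0,-32.5,0.555,0,0,0,0,0,-32.5,0.555]' ; python3 look.py m wrist side; python3 rel.py m
```

```text
clock: 9.28
eef_pos: [540.8, -190.1, -0.6]
orientation: [-3.119, 0.358, -0.002]
ft_force: [0.4, 0.5, -1.1]
gripper_width: 47.4
9.275 [ 540.8 -190.1   -0.6] [-3.1188e+00  3.5840e-01 -2.1000e-03] 47.4 [ 0.4  0.5 -1.1]
yaw -0.229 tilt z axis [ 0.0016  0.0021 -1.    ]
tips x 117.3 L [-42.2 -16.1] R [16.2 44.4] ztop -44.9 bottom world 6.1
stone top tool 5307 [ 79.6  -0.1 -36.6] [29.9 46.2  8.1] mean world [ 618.3 -207.3   36.1]
```

View pics/m_wrist.png

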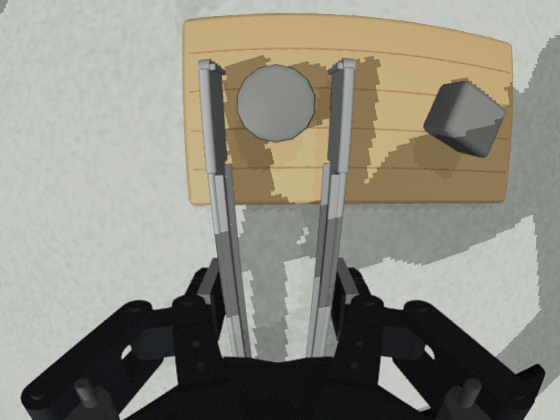

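View pics/m_side.png

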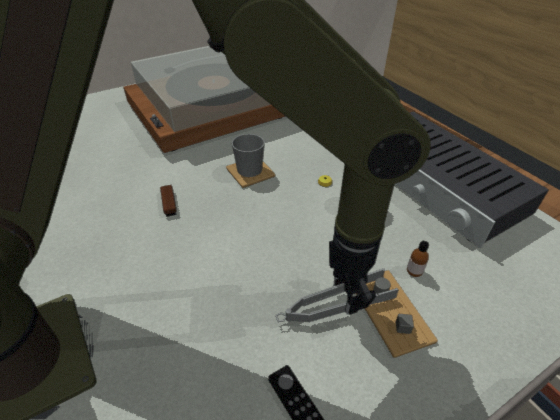

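Stone sits between the jaws at tool (79.6, -0.1), clear on both sides. Closing now.

```bash
python3 -m crank '[0,0,0,0,0,0,0.52, 0,0,0,0,0,0,0.49, 0,0,0,0,0,0,0.46,0,0,0,0,0,0,0.43,0,0,0,0,0,0,0.38,0,0,0,0,0,0,0.3,0,0,0,0,0,0,0.3,0,0,0,0,0,0,0.3]' 45; python3 look.py o wrist; python3 rel.py o
```

```text
clock: 10.38
eef_pos: [541.0, -190.2, -0.3]
orientation: [-3.119, 0.358, -0.003]
ft_force: [-1.1, -0.8, 1.8]
gripper_width: 36.9
10.375 [ 5.410e+02 -1.902e+02 -3.000e-01] [-3.1191e+00  3.5830e-01 -3.1000e-03] 36.9 [-1.1 -0.8  1.8]
yaw -0.229 tilt z axis [ 0.0022  0.0018 -1.    ]
tips x 117.6 L [-42.3 -15.8] R [15.9 44.4] ztop -43.3 bottom world 6.9
stone top tool 5348 [ 77.1  -1.  -36.2] [37.9 35.7  8. ] mean world [ 618.1 -208.2   36.1]
```

View pics/o_wrist.png

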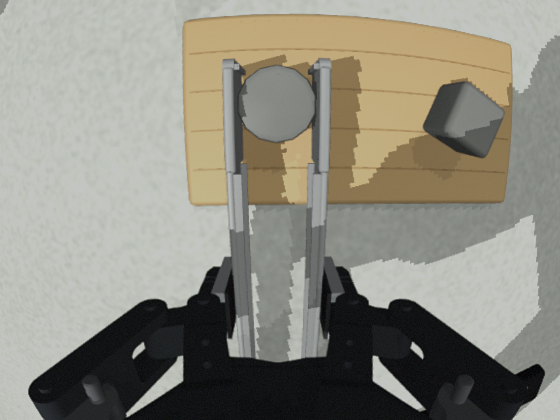

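The jaws have closed on the stone, and the fingers stopped at 36.9 mm (about 38 expected). Lifting slowly.

```bash
python3 -m crank '[0,0,0,0,0,4,0.3, 0,0,0,0,0,12,0.3, 0,0,0,0,0,24,0.3,0,0,0,0,0,38,0.3,0,0,0,0,0,50,0.3,0,0,0,0,0,50,0.3,0,0,0,0,0,50,0.3]'; python3 look.py p wrist side
python3 - <<'E'
import cv2
a=cv2.imread("pics/p_side.png")[200:350,260:450];cv2.imwrite("pics/p_sz.png",cv2.resize(a,None,fx=3.9,fy=3.9,interpolation=cv2.INTER_CUBIC))
E
```

```text
clock: 11.3
eef_pos: [540.9, -190.1, 49.7]
orientation: [-3.119, 0.358, -0.003]
ft_force: [-0.3, -0.7, -0.8]
gripper_width: 37.1
11.3 [ 540.9 -190.1   49.7] [-3.119e+00  3.584e-01 -2.900e-03] 37.1 [-0.3 -0.7 -0.8]
```

View pics/p_wrist.png

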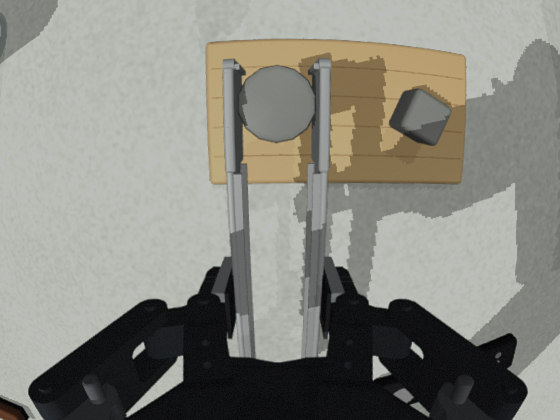

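View pics/p_sz.png

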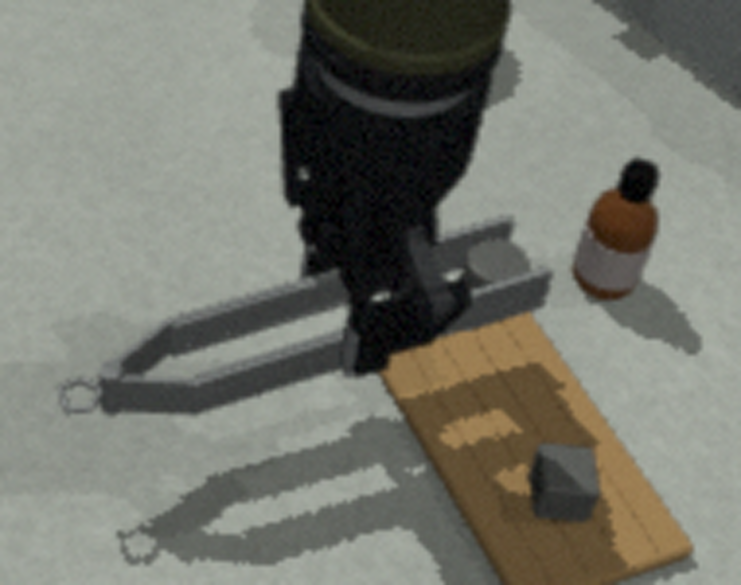

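Stone is held level in the tongs and the cube hasn't moved. Raising it and carrying it to the cup.

```bash
python3 -m crank '[0,0,0,0,0,20,0.3, 0,0,0,0,0,45,0.3, 0,0,0,0,5,70,0.3,0,0,0.02,0,17,82,0.3,0,0,0.06,0,38,85,0.3,0,0,0.1,0,65,85,0.3,0,0,0.14,0,95,85,0.3,0,0,0.18,0,125,85,0.3,0,0,0.21,0,155,85,0.3,0,0,0.24,0,182,85,0.3,0,0,0.26,0,200,85,0.3,0,0,0.26,0,205,85,0.3]'; python3 -m crank '[0,0,0.01,-2,10,0,0.3, 0,0,0.03,-5,30,0,0.3,0,0,0.06,-9,56,0,0.3,0,0,0.09,-13,84,0,0.3,0,0,0.11,-17,112,0,0.3,0,0,0.13,-21,140,0,0.3,0,0,0.15,-25,168,0,0.3,0,0,0.16,-28,196,0,0.3,0,0,0.169,-30,220,0,0.3,0,0,0.169,-31,234,0,0.3,0,0,0.169,-31,241,0,0.3,0,0,0.169,-31,241,0,0.3]'; python3 look.py q wrist side scene
```

```text
clock: 12.9
eef_pos: [539.7, 16.6, 133.5]
orientation: [-3.139, -0.053, 0.002]
ft_force: [-0.3, -0.9, -1.9]
gripper_width: 37.1
clock: 14.4
eef_pos: [508.7, 257.6, 133.5]
orientation: [-3.123, -0.318, 0.002]
ft_force: [0.4, 0.3, -1.1]
gripper_width: 37.1
14.4 [508.7 257.6 133.5] [-3.1233e+00 -3.1810e-01  1.9000e-03] 37.1 [ 0.4  0.3 -1.1]
```

View pics/q_wrist.png

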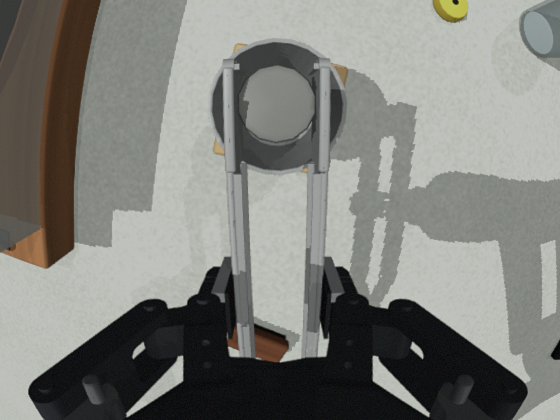

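View pics/q_side.png

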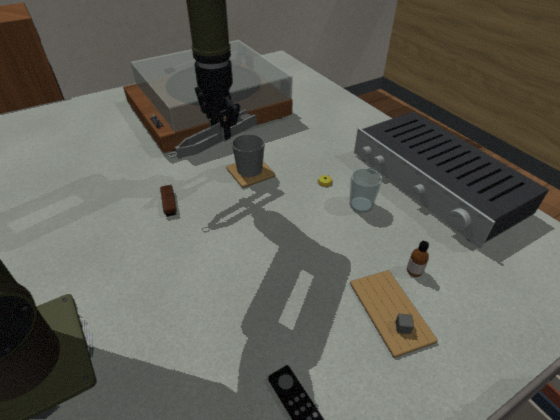

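View pics/q_scene.png

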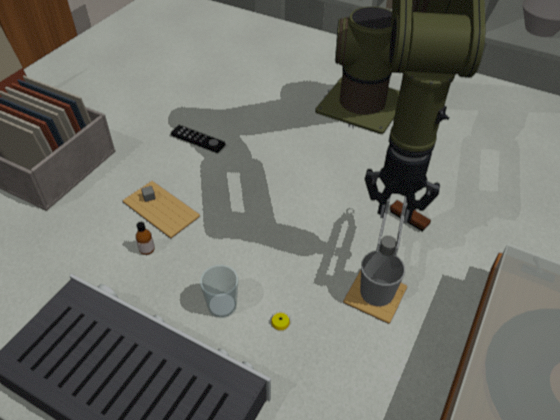

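The stone is held above the cup: wrist view has it at (276,104) inside the mouth at (278,105). I'll measure stone against rim in the tool frame.

```bash
cat > fin.py <<'E'
import sys
from h import *
n=sys.argv[1]
c=dict(np.load(n+"_wrist.npz"));s=dict(np.load(n+"_s.npz"));T,W=wcloud(c,s)
w=W.reshape(-1,3);t=T.reshape(-1,3)
m=(abs(w[:,2]-95)<4)&(np.hypot(w[:,0]-588,w[:,1]-273)<60)
def circ(q):
    r=np.linalg.lstsq(np.c_[q,np.ones(len(q))],(q**2).sum(1),rcond=None)[0];return (r[:2]/2).round(1),np.sqrt(r[2]+(r[:2]**2).sum()/4).round(1)
print("rim tool",m.sum(),circ(t[m][:,:2]),"world",circ(w[m][:,:2]),"z",np.median(w[m][:,2]).round(1))
zt=s["eef_pos"][2]+36.3
m=(abs(w[:,2]-zt)<5)&(np.hypot(t[:,0]-80,t[:,1])<13);q=t[m];print("stone top z",np.median(w[m][:,2]).round(1),"expected",zt.round(1))
g=cv2.cvtColor(c["pixels"],cv2.COLOR_RGB2GRAY)
m=((abs(W[...,2]-np.median(w[m][:,2]))<2.5)&(np.abs(T[...,1])<14.2)&(abs(T[...,0]-80)<20)).astype(np.uint8)
q=T[m>0];print("stone tool x range",q[:,0].min().round(1),q[:,0].max().round(1),"y",q[:,1].min().round(1),q[:,1].max().round(1))
for k in("side","scene"):
    c=dict(np.load(f"{n}_{k}.npz"));W=cloud(c).reshape(-1,3)
    m=(abs(W[:,2]-95)<4)&(np.hypot(W[:,0]-588,W[:,1]-274)<50);print(k,"rim",m.sum(),circ(W[m][:,:2]))
    m=(abs(W[:,2]-zt)<4)&(np.hypot(W[:,0]-588,W[:,1]-274)<14);print("  stone top",m.sum(),W[m].mean(0).round(1) if m.any() else 0)
E
python3 fin.py q
```

```text
rim tool 2102 (array([81. ,  0.3]), np.float64(39.7)) world (array([588.1, 273.7]), np.float64(39.7)) z 94.9
stone top z 169.5 expected 169.8
stone tool x range 63.2 93.8 y -14.2 14.2
side rim 138 (array([587.3, 272.5]), np.float64(40.2))
  stone top 40 [585.9 275.7 169.2]
scene rim 218 (array([588.6, 275.8]), np.float64(40.1))
  stone top 147 [588.4 274.1 169. ]
```

```bash
python3 -m crank '[0,0,0,1,0,-6,0.3, 0,0,0,1.5,0.3,-15,0.3, 0,0,0,2,0.5,-22,0.3,0,0,0,2,0.5,-23,0.3,0,0,0,2,0.5,-23,0.3,0,0,0,2,0.5,-23,0.3,0,0,0,2,0.5,-23,0.3,0,0,0,2,0.5,-23,0.3]'; python3 look.py r wrist side scene; python3 fin.py r;  python3 - <<'E'
import cv2
a=cv2.imread("pics/r_side.png")[80:200,150:310];cv2.imwrite("pics/r_sz.png",cv2.resize(a,None,fx=4.5,fy=4.5,interpolation=cv2.INTER_CUBIC))
E
```

```text
clock: 15.55
eef_pos: [510.8, 257.4, 110.7]
orientation: [-3.123, -0.317, 0.002]
ft_force: [0.6, -0.7, -2.4]
gripper_width: 36.6
15.55 [510.8 257.4 110.7] [-3.1234e+00 -3.1650e-01  1.7000e-03] 36.6 [ 0.6 -0.7 -2.4]
rim tool 2938 (array([79. , -0.5]), np.float64(39.6)) world (array([588.1, 273.8]), np.float64(39.6)) z 94.9
stone top z 146.7 expected 147.0
stone tool x range 64.6 93.8 y -14.1 14.2
side rim 88 (array([587.4, 273.1]), np.float64(40.2))
  stone top 47 [586.5 275.4 146.6]
scene rim 222 (array([588.8, 276. ]), np.float64(40.0))
  stone top 142 [588.6 274.5 146. ]
```

View pics/r_wrist.png

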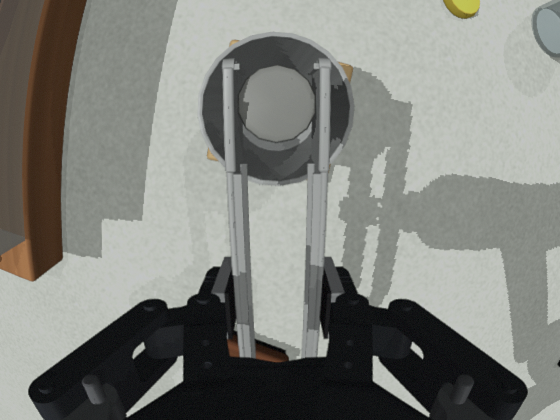

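View pics/r_sz.png

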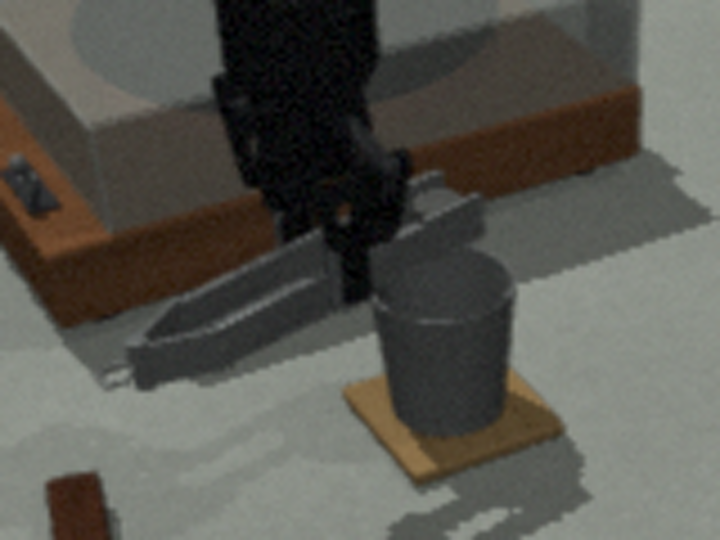

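Stone and rim agree within 1 mm. One settle, then a last check of the cube, and I'll hand in.

```bash
python3 -m crank '[0,0,0,0,0,0,0.3,0,0,0,0,0,0,0.3,0,0,0,0,0,0,0.3,0,0,0,0,0,0,0.3]'; python3 look.py s wrist side scene; python3 fin.py s
python3 - <<'E'
from h import *
for n in("a","s"):
    c=dict(np.load(n+"_side.npz"));W=cloud(c)[311:336,394:418].reshape(-1,3);q=W[W[:,2]>33];print("cube",q.mean(0).round(1))
from plant import bot
print(bot.finish_job())
E
```

```text
clock: 16.2
eef_pos: [510.8, 257.4, 110.6]
orientation: [-3.123, -0.316, 0.002]
ft_force: [-1.4, 0.3, -0.4]
gripper_width: 36.9
16.2 [510.8 257.4 110.6] [-3.1235e+00 -3.1640e-01  2.1000e-03] 36.9 [-1.4  0.3 -0.4]
rim tool 2925 (array([79.1, -0.5]), np.float64(39.7)) world (array([588.2, 273.7]), np.float64(39.7)) z 94.9
stone top z 146.5 expected 146.9
stone tool x range 60.3 94.1 y -14.2 14.2
side rim 89 (array([587.2, 273. ]), np.float64(40.2))
  stone top 44 [587.2 275.8 146.2]
scene rim 209 (array([588.7, 275.9]), np.float64(40.1))
  stone top 141 [589.2 274.4 146.1]
cube [ 596.1 -290.1   35.3]
cube [ 596.3 -290.2   35.5]
the job is handed in; nothing more can be done
None
```

I picked up the tongs at their balance point and took the round stone off the board with the jaws only. I handed the job in at 16.2 s of the 48 s allowed, with the stone held still over the steel cup.

**Last checks:**
- **Position:** in the wrist view the stone's centre is about 0.5 mm from the centre of the cup's mouth. The side and scene cameras agree to within about 3 mm, roughly their calibration error.
- **Height:** the stone's underside is about 26 mm above the rim. The stone's top has stayed at the expected height, so it has not slipped.
- **Other things:** the cube-shaped stone is where it was to within 0.3 mm, and the cup's rim has not moved. I did not re-measure the bystanders, but nothing came near them and the forces at the check points were small, at most about 6 N.

**One disagreement:** the task says the fingertips stand 17 mm ahead of the TCP, and `bot.tip_reach` reports the same. The wrist and side cameras both showed them about 20 mm behind it with the fingers partly open. I lowered in steps using the camera measurements, and the grasp at a TCP height of -13 mm worked with no sign of the fingers hitting the table.

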